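Tip the splash guard up against the staining basin and lock it with the keeper

TASK

The white L-shaped splash guard lies flat on the bench in front of the steel staining basin. Without picking it up, push it by its lipped edge up to the basin's front wall and keep pushing and raising that edge so that the guard pivots on its opposite edge and stands upright with its face against the wall, near the middle of the wall and with its lip over the basin. Then turn the keeper by its post until its bar is fully closed across the front of the standing guard, and leave everything at rest without disturbing the jars and boxes around.

Things in the scene. Friction and masses are not known exactly. Their poses are not given: they have to be found in the camera images.
- guard: White plastic L-shaped splash guard: flat panel 130 (its x) by 120 (its y) by 8 mm; along its whole -x edge a lip 8 mm thick rises to 40 mm above the underside. 0.15 to 0.3 kg, loose. Starts flat, lip up and away from the basin, its +x edge about 20 to 70 mm from the wall. Origin: centre of the underside; z normal to the panel (up at the start, towards the basin once upright).
- guard_heel (a point): Middle of the lower outside edge of the lip (guard frame -65, 0, 0 mm): the edge to push and raise. It ends about 130 mm above the bench.
- guard_foot (a point): Middle of the guard's lower +x edge (guard frame +65, 0, 0 mm): the edge on which it pivots and finally stands. With the guard flat against the wall this point is 8 mm in front of the wall. Keep it on the bench (never above 30 mm).
- basin: Fixed steel staining basin. Front wall 190 mm long (y), 12 mm thick, 90 mm high. Origin: on the bench at the foot of the wall's outer face, middle of its length. x points level into the basin (the way to push the guard), y along the wall to the end with the keeper. Behind the wall it is 180 mm deep, sides 50 mm high.
- keeper_hinge (a point): Vertical hinge axis of the keeper beside the wall's end: basin frame -24, 145 mm, 30 mm above the bench. The keeper is a level steel bar 12 mm wide, 23 to 37 mm above the bench: 125 mm long on one side of the hinge, a 50 mm tail with the post on the other.
- keeper_post (a point): Top centre of the keeper's upright round post, 16 mm in diameter, from 23 to 117 mm above the bench, 50 mm from the hinge axis on the short tail of the keeper. Push its upper half (or hold it from above) to turn the keeper.
- keeper (a joint): Keeper angle, rad: 0 = fully closed (stop), grows opening to 1.7; starts at 1.15 to 1.5, stays where left (friction 0.03 N m). At q the tail points from the hinge along basin (x sin q, y cos q), the long bar the opposite way; at 0 the bar lies along the wall, its near side 18 mm in front of it, across the standing guard, the post outermost.
- stain_jar: Bystander: white jar, red lid, 68 mm across, 85 mm tall, inside the basin. Origin under its centre, as for all bystanders.
- wash_bottle: Bystander: clear bottle, blue cap, 60 mm across, 150 mm tall.
- beaker: Bystander: open glass beaker, 68 mm across, 75 mm tall.
- tip_box: Bystander: pipette-tip box, 120 by 80 by 59 mm.
- red_cap_jar: Bystander: white jar, red lid, 80 mm across, 110 mm tall.

How it is judged:
By the outcome, as a careful person would: the job done as asked, in the order asked, and still so for the second after the job is handed in, with the robot touching nothing.
It also fails if it takes over 58 s, if anything falls off the work surface, if the arm or the gripper's body presses on something with over 40 N, if the wrist force passes 120 N, or if a joint passes its speed limit or range.

ROBOT

A 7-joint arm with a two-finger parallel gripper is mounted at the origin on the work surface. World frame = base frame: x ahead of the robot, y to its left, z up, the work surface at z = 0. Lengths are in m, angles in rad, forces in N, time in s.
With the tool pointing down it reaches from about 0.4 to 0.875 m from the base axis. Payload 19.3 kg.
Tool frame: the origin (TCP) lies at the very end of the fingers, on their centre line; the grasp point (between the pads) lies 19 mm behind it; z points along the fingers, y is the line along which they close (so a half turn about z gives the same grasp; the last joint's range is limited). The gripper opens to 85 mm and grips with 20 to 120 N. Pads are 22 mm wide; open, the fingers measure 114 mm over their backs; the gripper's body (76 mm by 85 mm) begins 54 mm behind the grasp point. The pads swing forward as they close: fully open they stand 13 mm farther back than shut.
Start: joints at [1.151, 0.521, -0.036, 1.599, 0.021, 1.021, -0.113], TCP at [0.214, -0.587, 0.231] pointing down, gripper open.
Joint ranges: [-2.91, 2.91], [-0.3, 2.13], [-1.5, 1.42], [0.17, 2.43], [-1.26, 4.41], [0.16, 1.93], [-2.52, 2.52]. Speed limits (rad/s): [1.89, 1.89, 2.39, 2.39, 3.01, 3.01, 3.01].

INTERFACE

Orientations are given as [roll, pitch, yaw] about the fixed x, y, z axes, in that order (R = Rz(yaw) Ry(pitch) Rx(roll)).
In Python, from workcell import bot gives the robot as it stands. The module is installed in compiled form; this text tells all that it offers.
- The arm moves only by the tool apply_moves, never from a script. Its arguments are lists of equal length, an entry for each row: "claw": the finger opening in m, from 0 to 0.0854; "xyz": the shift along the tool's x, y, z in m, a list of three; "twist": the turn, a rotation vector about the tool's x, y, z in rad, a list of three. A call has 1 to 20 rows; each row shifts and turns the commanded pose from where the row before left it, along the tool's axes as they then stand; what a row does not reach is not made up. A row lasts 1/10 s, in which the tool goes at most 50 mm and 8.59 degrees, less where a joint would pass 70% of its speed; a pose out of reach is approached as far as the arm can. A call with a gripper value outside its range is refused whole. The fingers move at their own pace and stop on an object; "force" is the grip in N (left out, the last holds). Time passes only in rows, so rows that do not move let the fingers close. It gives the time, the measured TCP pose, the force, the opening and the grip force at its end, in the units of the state.
- bot.observe(): the state, without advancing time (a new reading comes with each control period).
- bot.grab_frame(name): name is "side" or "top" or "wrist"; returns a dict with "img" (420x560x3 uint8, red, green, blue), "vfov" (degrees; the focal length in pixels is half the picture's height over the tangent of half this angle, whatever the lens; pixels are square), "cx", "cy" (the principal point, pixels), "view" (4x4, takes a point from world to camera coordinates). Camera axes: x right, y up, looking along -z (the intrinsics and any distortion apply to the point x, -y, -z); pixel columns grow to the right and rows downward; lengths in m; the calibration is good to about 2 mm. A picture is of the moment at which its call begins. There is no depth.
- bot.job_done(): hands the job in; it is judged then, once.
Trained networks look in the newest picture that a camera, given by its name, has taken for a name from the list of things; names that differ only in an ending like _2 or _b are one class to them, and where a whole thing is asked for, a point or a joint stands for the part that bears it (a point fixed in the world has none). Each returns a list of dicts, best first, with "score" (0 to 1); they miss things now and then, are a little off and sometimes report something else, mostly with a low value. They report only what shows in the picture. A call takes as long as a camera call.
- bot.find_in(camera, query): "position" ([x, y, z] in m, in world coordinates, good to about 4 mm: the middle of the surface that is visible of it).
The state is a dict: "clock": time; "qpos": joint angles; "qd": joint speeds; "joint_efforts": joint torques, N m; "position": TCP position; "tool_rot": TCP orientation; "force": force on the tool from outside, world axes, zero at the start; "moment": the same for the moment, N m; "grip_width": finger opening in m; "finger_force": force on a finger pad.
Only numpy, scipy, OpenCV 4.12 (cv2) and the standard library are available. Lean on these libraries where they do the work, as an engineer would, in place of code of your own. Each camera call takes 0.05 s, during which the arm holds its last target. There are 200 camera calls.

## Working session

There is one attempt and no reset: what is moved stays moved. The work goes in short steps, Python scripts to look and compute and a tool call to move; the robot and the scene stay as the last step left them, time stands still between calls to the robot, and variables do not carry over. Pictures are saved under pics/ and viewed, at most 10 in all, crops included, and the job is handed in when it is done.

Besides the shell and the picture viewer there is one more tool, called by a JSON object that holds its "op" and its "data". apply_moves: Moves the arm, as the interface text tells. Its arguments: {"type":"object","properties":{"claw":{"type":"array"},"xyz":{"type":"array"},"twist":{"type":"array"},"force":{"type":"number"}},"required":["claw","xyz","twist"]}

```bash
mkdir -p pics
python3 - <<'E'
from workcell import bot
import cv2,numpy as np
s=bot.observe(); print({k:np.round(v,3).tolist() for k,v in s.items()})
fs={}
for c in ("top","side"):
    f=bot.grab_frame(c); fs[c]=f
    print(c,f["vfov"],f["cx"],f["cy"],np.round(f["view"],3).tolist(),[k for k in f])
    cv2.imwrite(f"pics/{c}0.png",f["img"][:,:,::-1])
    for q in ["guard","guard_heel","guard_foot","basin","keeper_hinge","keeper_post","keeper","stain_jar","wash_bottle","beaker","tip_box","red_cap_jar"]:
        try: print(c,q,[(np.round(d["position"],3).tolist(),round(d["score"],2)) for d in bot.find_in(c,q)][:2])
        except Exception as e: print(q,e)
E
```

```text
{'clock': 0.0, 'qpos': [1.151, 0.522, -0.036, 1.6, 0.021, 1.021, -0.113], 'qd': [-0.0, 0.0, 0.0, 0.0, -0.0, -0.001, 0.001], 'joint_efforts': [-0.001, -92.712, 1.98, -36.994, 0.018, 0.008, 0.0], 'position': [0.214, -0.587, 0.231], 'tool_rot': [-3.14, 0.0, 0.35], 'force': [-0.087, -0.305, -0.394], 'moment': [0.01, 0.035, 0.005], 'finger_force': 0.0, 'grip_width': 0.085}
top 48.13766708808464 267.5374974304837 200.06716410442314 [[0.002, -1.0, -0.013, 0.015], [0.988, -0.0, 0.156, -0.496], [-0.156, -0.013, 0.988, -1.078], [0.0, 0.0, 0.0, 1.0]] ['img', 'vfov', 'cx', 'cy', 'view']
top guard []
top guard_heel [([0.613, 0.032, 0.008], 0.67)]
top guard_foot [([0.608, 0.038, 0.007], 0.93)]
top basin [([0.568, 0.222, 0.008], 0.81)]
top keeper_hinge [([0.562, 0.22, 0.01], 0.87)]
top keeper_post [([0.463, 0.082, 0.038], 0.6)]
top keeper [([0.463, 0.081, 0.038], 0.77)]
top stain_jar [([0.559, 0.253, 0.092], 0.83)]
top wash_bottle []
top beaker [([0.371, -0.145, 0.022], 0.62)]
top tip_box [([0.633, -0.315, 0.058], 0.83), ([0.568, 0.223, 0.009], 0.29)]
top red_cap_jar [([0.262, 0.298, 0.114], 0.78)]
[... 193 characters left out ...]
v', 'cx', 'cy', 'view']
side guard [([0.608, -0.0, 0.012], 0.74)]
side guard_heel [([0.613, -0.0, 0.009], 0.74)]
side guard_foot [([0.61, -0.002, 0.009], 0.58)]
side basin [([0.549, 0.176, 0.036], 0.96), ([0.609, -0.001, 0.009], 0.3)]
side keeper_hinge [([0.548, 0.174, 0.041], 0.69)]
side keeper_post [([0.436, 0.121, 0.038], 0.56)]
side keeper [([0.436, 0.12, 0.042], 0.6)]
side stain_jar [([0.544, 0.273, 0.068], 0.79)]
side wash_bottle [([0.353, -0.31, 0.071], 0.85), ([0.613, -0.002, 0.008], 0.15)]
side beaker [([0.36, -0.13, 0.053], 0.9), ([0.546, 0.274, 0.063], 0.41)]
side tip_box [([0.62, -0.3, 0.045], 0.98)]
side red_cap_jar [([0.244, 0.326, 0.081], 0.85), ([0.622, -0.301, 0.046], 0.41)]
```

View pics/top0.png

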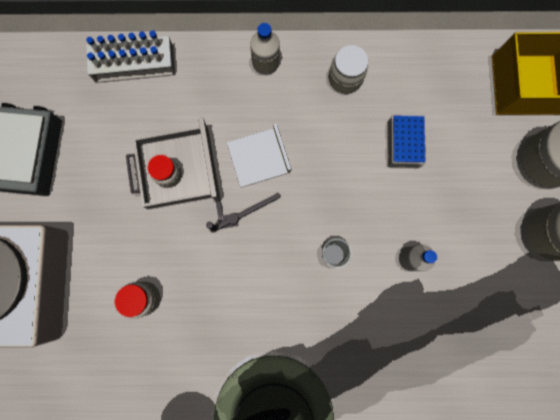

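View pics/side0.png

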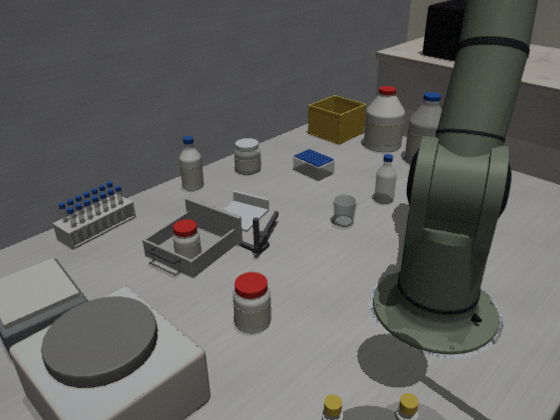

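The top view shows the basin wall at about (204,122)–(215,202), the guard with its lip at (278,128)–(290,170), and the keeper with its post at (212,226) and bar tip at (280,196). I'll enlarge this area.

```bash
cat > h.py <<'E'
import numpy as np,cv2
from workcell import bot
def K(f):
    h=f["img"].shape[0]; return h/2/np.tan(np.radians(f["vfov"])/2)
def proj(f,P):
    P=np.atleast_2d(P); c=P@f["view"][:3,:3].T+f["view"][:3,3]; F=K(f)
    return np.c_[f["cx"]+F*c[:,0]/-c[:,2], f["cy"]+F*c[:,1]/c[:,2]]
def back(f,uv,z):
    uv=np.atleast_2d(uv).astype(float);F=K(f); d=np.c_[(uv[:,0]-f["cx"])/F,-(uv[:,1]-f["cy"])/F,-np.ones(len(uv))]
    V=np.array(f["view"]);R=V[:3,:3];o=-R.T@V[:3,3]; d=d@R
    return o+d*((z-o[2])/d[:,2])[:,None]
E
python3 - <<'E'
from h import *
import pickle
f={c:bot.grab_frame(c) for c in("top","side")}
for c in f: f[c]["view"]=np.array(f[c]["view"])
pickle.dump(f,open("f0.pkl","wb"))
i=f["top"]["img"][110:240,130:300,::-1]
cv2.imwrite("pics/c0.png",cv2.resize(i,None,fx=4.6,fy=4.6,interpolation=cv2.INTER_CUBIC))
E
```

```text
(no output)
```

View pics/c0.png

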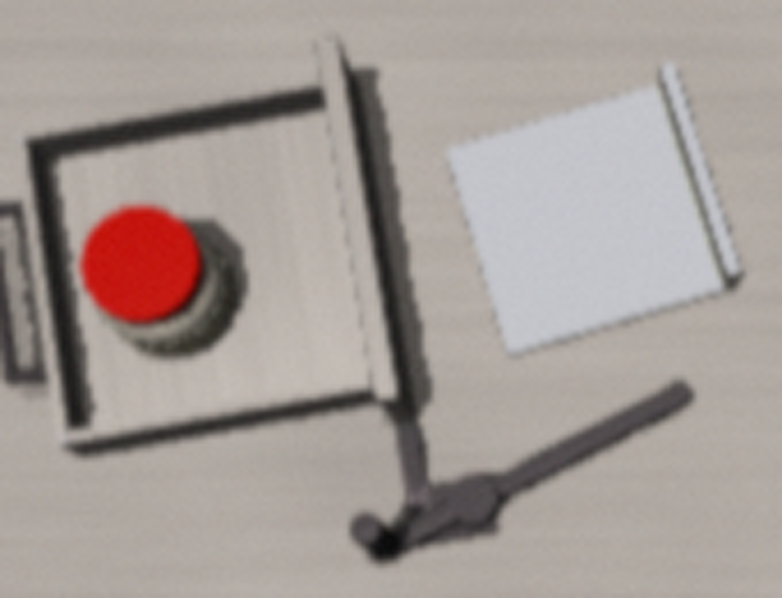

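Run:
```python
from h import *
import pickle
f=pickle.load(open("f0.pkl","rb"))["top"]
c=lambda p:(np.atleast_2d(p)+.5)/4.6-.5+[130,110]
b=lambda p,z:back(f,c(p),z)[:,:2]
w=b([(342,38),(395,400),(318,42),(373,402)],.09); g1=b([(447,148),(511,355)],.008); g2=b([(676,62),(742,272),(660,66),(724,280)],.04)
k=b([(683,390),(478,500)],.037); p=b([(366,530)],.117)
print(w.round(4),np.linalg.norm(w[0]-w[1]));print(g1.round(4),np.linalg.norm(g1[0]-g1[1]));print(g2.round(4),np.linalg.norm(g2[0]-g2[1]),np.linalg.norm(g1.mean(0)-g2[:2].mean(0)))
print(k,p,np.linalg.norm(k[0]-k[1]),np.linalg.norm(p[0]-k[1]))
yb=w[1]-w[0];yb/=np.linalg.norm(yb);xb=np.array([-yb[1],yb[0]]);o=w[:2].mean(0)
print("basin o",o,"xb",xb,np.degrees(np.arctan2(xb[1],xb[0])))
B=lambda q:np.c_[(q-o)@xb,(q-o)@yb]*1000
print("guard foot",B(g1),"lip",B(g2),"k",B(k),"post",B(p))
fo=g1.mean(0);he=g2[:2].mean(0);d=fo-he;print("guard dir deg",np.degrees(np.arctan2(d[1],d[0])), np.degrees(np.arctan2(*( (g1[1]-g1[0])[::-1])))+90,np.degrees(np.arctan2(*( (g2[1]-g2[0])[::-1])))+90)
for n in["stain_jar","beaker","keeper_post","guard_heel"]:pass
hinge=o+xb*-.024+yb*.145;print("hinge",hinge,"post from",p[0]-hinge)
```

```text
[[0.6823 0.1632]
 [0.496  0.1327]
 [0.6802 0.1754]
 [0.495  0.1436]] 0.1888153051668
[[0.6481 0.1174]
 [0.5339 0.0814]] 0.11975380275674982
[[ 0.6857 -0.0067]
 [ 0.5718 -0.0409]
 [ 0.6835  0.0018]
 [ 0.5676 -0.0315]] 0.11893065343924328 0.12886850008903655
[[ 0.50994829 -0.01008827]
 [ 0.45253601  0.09555528]] [[0.42862771 0.14194783]] 0.12023613582591008 0.05219076507998247
basin o [0.589123   0.14795094] xb [ 0.16161988 -0.98685309] -80.69906783859103
guard foot [[ 39.6772627  -53.28573085]
 [ 56.71486977  65.2498892 ]] lip [[168.18597643 -70.33635122]
 [183.5954022   47.59180456]
 [159.4683687  -69.5543484 ]
 [173.63096738  50.27120771]] k [[143.16527376 103.67608472]
 [ 29.63165029 143.2594739 ]] post [[-20.01504219 159.35549471]]
guard dir deg 107.0403048899321 -72.51973222057558 -73.25452643272354
hinge [0.44215043 0.14820053] post from [-0.01352272 -0.0062527 ]
```

{"op": "apply_moves", "data": {"claw": [0.05,0.05,0.05,0.05,0.05,0.05,0.05,0.05,0.05,0.05,0.05,0.05,0.05,0.05,0.05,0.05,0.05,0.05,0.05,0.05], "xyz": [[0.028,-0.016,0],[0.028,-0.016,0],[0.028,-0.016,0],[0.028,-0.016,0],[0.028,-0.016,0],[0.028,-0.016,0],[0.028,-0.016,0],[0.028,-0.016,0],[0.028,-0.016,0],[0.028,-0.016,0],[0.028,-0.016,0],[0.028,-0.016,0],[0.028,-0.016,0],[0.028,-0.016,0],[0.028,-0.016,0],[0.028,-0.016,0],[0.028,-0.016,0],[0.028,-0.016,0],[0.028,-0.016,0],[0.028,-0.016,0]], "twist": [[0,0,0],[0,0,0],[0,0,0],[0,0,0],[0,0,0],[0,0,0],[0,0,0],[0,0,0],[0,0,0],[0,0,0],[0,0,0],[0,0,0],[0,0,0],[0,0,0],[0,0,0],[0,0,0],[0,0,0],[0,0,0],[0,0,0],[0,0,0]]}}

```text
clock: 3.4
position: [0.6314, -0.0936, 0.2313]
tool_rot: [3.141, -0.0, 0.35]
force: [-0.1, -1.1, 1.2]
grip_width: 0.0499
finger_force: 0.0
```

{"op": "apply_moves", "data": {"claw": [0.05,0.05,0.05,0.05,0.05,0.05,0.05,0.05,0.05,0.05,0.05,0.05,0.05,0.05,0.05,0.05,0.05,0.05], "xyz": [[0,0,0],[0,0,0],[0,0,0],[0,0,0],[0,0,0],[0,0,0],[0,0,0],[0,0,0],[0,0,0],[0,0,0],[0,0,0],[0,0,0],[0,0,0],[0,0,0],[0,0,0],[0,0,0],[0,0,0],[0,0,0]], "twist": [[0,0,-0.138],[0,0,-0.138],[0,0,-0.138],[0,0,-0.138],[0,0,-0.138],[0,0,-0.138],[0,0,-0.138],[0,0,-0.138],[0,0,-0.138],[0,0,-0.138],[0,0.1,0],[0,0.1,0],[0,0.1,0],[0,0.1,0],[0,0.1,0],[0,0.1,0],[0,0.1,0],[0,0.08,0]]}}

```text
clock: 5.2
position: [0.6306, -0.0957, 0.231]
tool_rot: [-3.142, -0.784, 1.728]
force: [0.3, -0.0, -0.3]
grip_width: 0.0502
finger_force: 0.0
```

{"op": "apply_moves", "data": {"claw": [0.05,0.05,0.05,0.05,0.05,0.05,0.05,0.05,0.05], "xyz": [[-0.018,0,0.018],[-0.018,0,0.018],[-0.018,0,0.018],[-0.018,0,0.018],[-0.018,0,0.018],[-0.018,0,0.018],[-0.018,0,0.018],[-0.018,0,0.018],[-0.006,0,0.006]], "twist": [[0,0,0],[0,0,0],[0,0,0],[0,0,0],[0,0,0],[0,0,0],[0,0,0],[0,0,0],[0,0,0]]}}

```text
clock: 6.1
position: [0.6297, -0.0956, 0.0166]
tool_rot: [-3.138, -0.781, 1.727]
force: [0.3, 0.3, -0.1]
grip_width: 0.0503
finger_force: 0.0
```

{"op": "apply_moves", "data": {"claw": [0.05,0.05,0.05,0.05,0.05,0.05,0.05,0.05,0.05,0.05,0.05,0.05,0.05,0.05,0.05,0.05,0.05,0.05,0.05,0.05], "xyz": [[0.0035,0,0.0035],[0.0035,0,0.0035],[0.0035,0,0.0035],[0.0035,0,0.0035],[0.0035,0,0.0035],[0.0035,0,0.0035],[0.0035,0,0.0035],[0.0035,0,0.0035],[0.0035,0,0.0035],[0.0035,0,0.0035],[0.0035,0,0.0035],[0.0035,0,0.0035],[0.0035,0,0.0035],[0.0035,0,0.0035],[0.0035,0,0.0035],[0.0035,0,0.0035],[0.0035,0,0.0035],[0.0035,0,0.0035],[0,0,0],[0,0,0]], "twist": [[0,0,0],[0,0,0],[0,0,0],[0,0,0],[0,0,0],[0,0,0],[0,0,0],[0,0,0],[0,0,0],[0,0,0],[0,0,0],[0,0,0],[0,0,0],[0,0,0],[0,0,0],[0,0,0],[0,0,0],[0,0,0],[0,0,0],[0,0,0]]}}

```text
clock: 8.1
position: [0.6167, -0.0077, 0.0187]
tool_rot: [-3.142, -0.78, 1.73]
force: [0.2, -0.2, 0.2]
grip_width: 0.0499
finger_force: 0.0
```

Run:
```python
from h import *
fr=[]
for c,(r0,r1,c0,c1) in {"top":(110,240,130,330),"side":(150,290,130,330)}.items():
    f=bot.grab_frame(c); fr.append(cv2.resize(f["img"][r0:r1,c0:c1,::-1],(400,280)if c=="side" else(400,260),interpolation=cv2.INTER_CUBIC))
w=bot.grab_frame("wrist")["img"][:,:,::-1]; fr[0]=cv2.resize(fr[0],(400,280))
cv2.imwrite("pics/m1.png",np.vstack([np.hstack(fr),np.hstack([cv2.resize(w,(400,300)),np.zeros((300,400,3),np.uint8)])]))
```

```text
(no output)
```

View pics/m1.png

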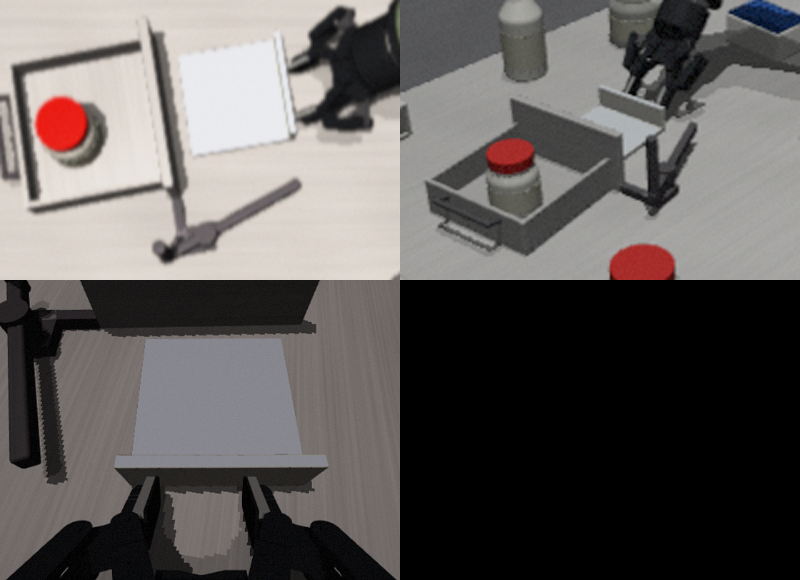

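The guard is squared to the wall: lip line parallel at (278,35)–(293,135) in the top crop, both fingers on the lip, about 20 mm left to go.

{"op": "apply_moves", "data": {"claw": [0.05,0.05,0.05,0.05,0.05], "xyz": [[0.0028,0,0.0028],[0.0028,0,0.0028],[0.0028,0,0.0028],[0.0028,0,0.0028],[0.0028,0,0.0028]], "twist": [[0,0,0],[0,0,0],[0,0,0],[0,0,0],[0,0,0]]}}

```text
clock: 8.75
position: [0.6135, 0.0122, 0.0186]
tool_rot: [-3.142, -0.78, 1.73]
force: [0.4, -0.3, -1.2]
grip_width: 0.0501
finger_force: 0.4
```

{"op": "apply_moves", "data": {"claw": [0.05,0.05], "xyz": [[0.0014,0,0.0014],[0,0,0]], "twist": [[0,0,0],[0,0,0]]}}

```text
clock: 8.95
position: [0.6133, 0.014, 0.0187]
tool_rot: [3.141, -0.78, 1.73]
force: [0.5, -0.3, -0.0]
grip_width: 0.05
finger_force: 0.0
```

```bash
cat > mon.py <<'E'
from h import *
import sys
fr=[]
for c,(r0,r1,c0,c1) in {"top":(110,240,130,330),"side":(150,280,130,330)}.items():
    f=bot.grab_frame(c); fr.append(cv2.resize(f["img"][r0:r1,c0:c1,::-1],(400,260),interpolation=cv2.INTER_CUBIC))
w=cv2.resize(bot.grab_frame("wrist")["img"][:,:,::-1],(400,300))
if len(sys.argv)>2: fr=fr[:int(sys.argv[2])]
cv2.imwrite(sys.argv[1],np.vstack([np.hstack(fr),np.hstack([w,np.zeros((300,400,3),np.uint8)])]))
s=bot.observe();o=np.array([.5891,.148]);xb=np.array([-.1616,.9869]);yb=np.array([-.9869,-.1616])
d=np.array(s["position"][:2])-o;print("basin mm",(d@xb*1e3).round(1),(d@yb*1e3).round(1),s["position"][2],np.round(s["force"],1),s["clock"])
E
python3 mon.py pics/m2.png
```

```text
basin mm -136.4 -2.1 0.018600661039137503 [-0.5 -0.  -0.3] 9.1
```

View pics/m2.png

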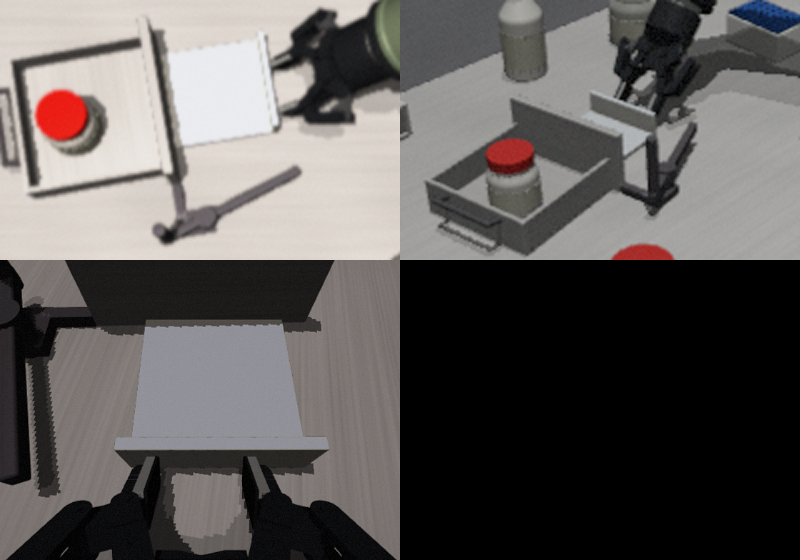

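The foot edge is now just about at the wall (wrist view row 320). I'll creep forward until contact.

{"op": "apply_moves", "data": {"claw": [0.05,0.05], "xyz": [[0.0014,0,0.0014],[0,0,0]], "twist": [[0,0,0],[0,0,0]]}}

```text
clock: 9.3
position: [0.6135, 0.0145, 0.0185]
tool_rot: [3.14, -0.778, 1.729]
force: [1.9, -7.7, 2.4]
grip_width: 0.0502
finger_force: 3.5
```

{"op": "apply_moves", "data": {"claw": [0.05,0.05], "xyz": [[0.0014,0,0.0014],[0,0,0]], "twist": [[0,0,0],[0,0,0]]}}

```text
clock: 9.5
position: [0.6139, 0.0149, 0.0184]
tool_rot: [3.139, -0.776, 1.729]
force: [3.2, -16.2, 5.9]
grip_width: 0.0502
finger_force: 8.3
```

{"op": "apply_moves", "data": {"claw": [0.05,0.05], "xyz": [[0.0014,0,0.0014],[0,0,0]], "twist": [[0,0,0],[0,0,0]]}}

```text
clock: 9.7
position: [0.6143, 0.0152, 0.0184]
tool_rot: [3.138, -0.774, 1.728]
force: [4.3, -25.7, 10.4]
grip_width: 0.0499
finger_force: 13.2
```

Run:
```python
import numpy as np
s=.028;cx,cz=.011,-.0025
def pose(t):
    t=np.radians(t);b=np.pi/4-t/2
    C=np.array([-.008*np.sin(t)-.13*np.cos(t)+s*np.sin(t), .13*np.sin(t)+s*np.cos(t)])
    X=np.array([np.cos(b),np.sin(b)]);Z=np.array([np.sin(b),-np.cos(b)])
    pre=.002+.002*(t>1.2)
    return C-cx*X-cz*Z+pre*np.array([np.cos(t),-np.sin(t)]),X,Z,b
p=np.array([-.1305,.0185]);X,Z,b=pose(0)[1:]
for t in range(3,94,3):
    q,X2,Z2,b2=pose(t);d=q-p
    print(t,[round(float(d@X),4),0,round(float(d@Z),4)],round(b2-b,4),q.round(4));p,X,Z,b=q,X2,Z2,b2
```

```text
3 [0.003, 0, -0.0066] -0.0262 [-0.133   0.0253]
6 [0.0056, 0, -0.004] -0.0262 [-0.1317  0.032 ]
9 [0.0057, 0, -0.0038] -0.0262 [-0.13    0.0386]
12 [0.0058, 0, -0.0036] -0.0262 [-0.128   0.0451]
15 [0.0058, 0, -0.0035] -0.0262 [-0.1257  0.0515]
18 [0.0059, 0, -0.0033] -0.0262 [-0.123   0.0577]
21 [0.006, 0, -0.0031] -0.0262 [-0.12    0.0637]
24 [0.006, 0, -0.0029] -0.0262 [-0.1167  0.0696]
27 [0.0061, 0, -0.0027] -0.0262 [-0.113   0.0752]
30 [0.0062, 0, -0.0026] -0.0262 [-0.1091  0.0806]
33 [0.0062, 0, -0.0024] -0.0262 [-0.1049  0.0858]
36 [0.0063, 0, -0.0022] -0.0262 [-0.1005  0.0907]
39 [0.0063, 0, -0.002] -0.0262 [-0.0957  0.0953]
42 [0.0064, 0, -0.0018] -0.0262 [-0.0908  0.0997]
45 [0.0064, 0, -0.0016] -0.0262 [-0.0856  0.1038]
48 [0.0065, 0, -0.0014] -0.0262 [-0.0802  0.1076]
51 [0.0065, 0, -0.0012] -0.0262 [-0.0745  0.1111]
54 [0.0065, 0, -0.0011] -0.0262 [-0.0687  0.1142]
57 [0.0066, 0, -0.0009] -0.0262 [-0.0628  0.1171]
60 [0.0066, 0, -0.0007] -0.0262 [-0.0567  0.1196]
63 [0.0066, 0, -0.0005] -0.0262 [-0.0504  0.1218]
66 [0.0066, 0, -0.0003] -0.0262 [-0.044   0.1236]
69 [0.007, 0, 0.0019] -0.0262 [-0.0368  0.1232]
72 [0.0065, 0, 0.0001] -0.0262 [-0.0304  0.1243]
75 [0.0066, 0, 0.0003] -0.0262 [-0.0239  0.125 ]
78 [0.0066, 0, 0.0005] -0.0262 [-0.0173  0.1254]
81 [0.0066, 0, 0.0006] -0.0262 [-0.0107  0.1255]
84 [0.0065, 0, 0.0008] -0.0262 [-0.0041  0.1252]
87 [0.0065, 0, 0.001] -0.0262 [0.0024 0.1245]
90 [0.0065, 0, 0.0012] -0.0262 [0.009  0.1235]
93 [0.0065, 0, 0.0013] -0.0262 [0.0155 0.1222]
```

{"op": "apply_moves", "data": {"claw": [0.05,0.05,0.05,0.05,0.05], "xyz": [[0.003,0,-0.0066],[0.0056,0,-0.004],[0.0057,0,-0.0038],[0.0058,0,-0.0036],[0,0,0]], "twist": [[0,-0.0262,0],[0,-0.0262,0],[0,-0.0262,0],[0,-0.0262,0],[0,0,0]]}}

```text
clock: 10.2
position: [0.6134, 0.0214, 0.0469]
tool_rot: [3.137, -0.671, 1.732]
force: [2.8, -10.6, 3.1]
grip_width: 0.0501
finger_force: 5.9
```

```bash
python3 mon.py pics/m3.png
```

```text
basin mm -129.4 -2.9 0.045623217239498554 [  3.5 -11.7   3.1] 10.35
```

View pics/m3.png

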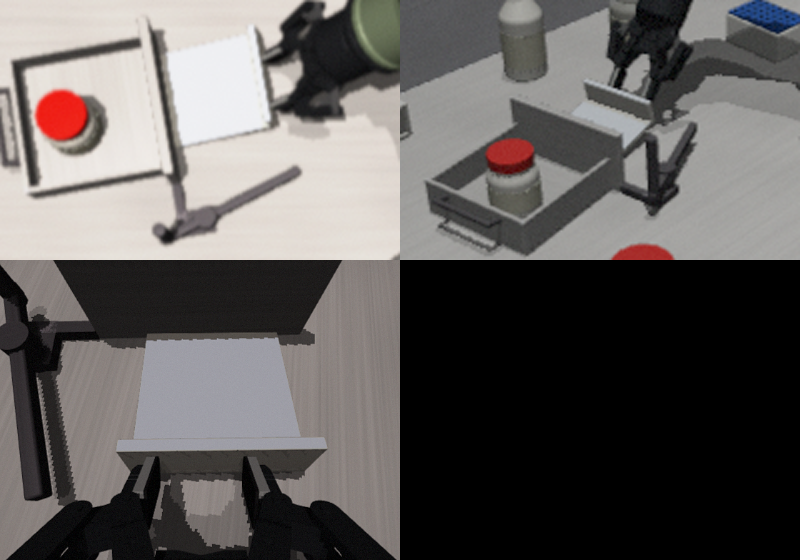

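The guard is tipping: the lip is raised with a shadow beneath it (wrist view rows 440–470), and the foot is still at the wall. I'll continue the arc.

{"op": "apply_moves", "data": {"claw": [0.05,0.05,0.05,0.05,0.05,0.05], "xyz": [[0.0058,0,-0.0035],[0.0059,0,-0.0033],[0.006,0,-0.0031],[0.006,0,-0.0029],[0.0061,0,-0.0027],[0.0062,0,-0.0026]], "twist": [[0,-0.0262,0],[0,-0.0262,0],[0,-0.0262,0],[0,-0.0262,0],[0,-0.0262,0],[0,-0.0262,0]]}}

```text
clock: 10.95
position: [0.6098, 0.0398, 0.0814]
tool_rot: [3.139, -0.515, 1.729]
force: [2.8, -9.7, 7.9]
grip_width: 0.0498
finger_force: 6.4
```

{"op": "apply_moves", "data": {"claw": [0.05,0.05,0.05,0.05,0.05,0.05], "xyz": [[0.0062,0,-0.0024],[0.0063,0,-0.0022],[0.0063,0,-0.002],[0.0064,0,-0.0018],[0.0064,0,-0.0016],[0,0,0]], "twist": [[0,-0.0262,0],[0,-0.0262,0],[0,-0.0262,0],[0,-0.0262,0],[0,-0.0262,0],[0,0,0]]}}

```text
clock: 11.55
position: [0.6058, 0.0652, 0.1057]
tool_rot: [3.138, -0.385, 1.732]
force: [1.0, -9.6, 14.0]
grip_width: 0.05
finger_force: 8.6
```

```bash
python3 mon.py pics/m4.png
```

```text
basin mm -85.8 -3.0 0.10480817835821508 [ 0.4 -9.8 12. ] 11.7
```

View pics/m4.png

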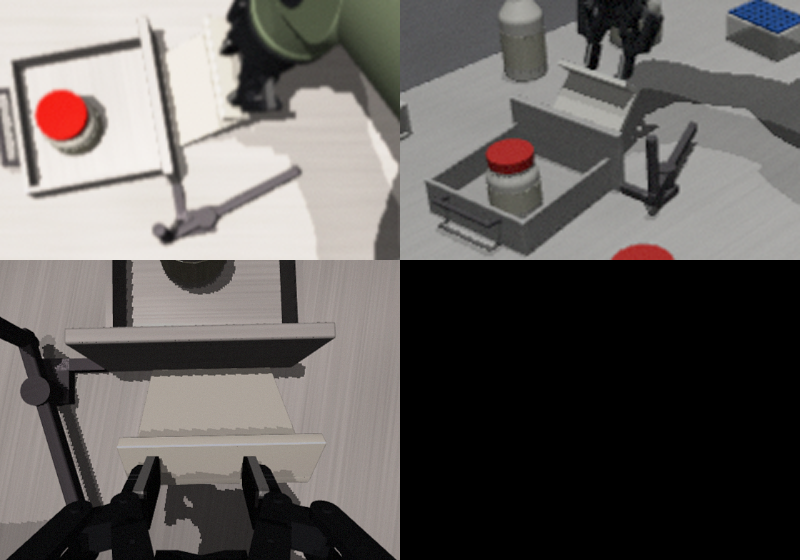

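At 45° it is on track, with the lip square and the foot at the wall (wrist view row 375). Continuing.

{"op": "apply_moves", "data": {"claw": [0.05,0.05,0.05,0.05,0.05,0.05,0.05], "xyz": [[0.0065,0,-0.0014],[0.0065,0,-0.0012],[0.0065,0,-0.0011],[0.0066,0,-0.0009],[0.0066,0,-0.0007],[0.0066,0,-0.0005],[0.0066,0,-0.0003]], "twist": [[0,-0.0262,0],[0,-0.0262,0],[0,-0.0262,0],[0,-0.0262,0],[0,-0.0262,0],[0,-0.0262,0],[0,-0.0262,0]]}}

```text
clock: 12.4
position: [0.599, 0.1058, 0.1249]
tool_rot: [3.14, -0.202, 1.73]
force: [-1.7, -6.7, 18.0]
grip_width: 0.0499
finger_force: 9.2
```

{"op": "apply_moves", "data": {"claw": [0.05,0.05,0.05,0.05,0.05], "xyz": [[0.0067,0,0.0005],[0.0066,0,0.0006],[0.0066,0,0.0007],[0.0066,0,0.0007],[0.0066,0,0.0007]], "twist": [[0,-0.0262,0],[0,-0.0262,0],[0,-0.0262,0],[0,-0.0262,0],[0,-0.0262,0]]}}

```text
clock: 12.9
position: [0.5935, 0.1401, 0.1284]
tool_rot: [3.139, -0.073, 1.731]
force: [-13.4, -1.6, 45.4]
grip_width: 0.05
finger_force: 22.2
```

{"op": "apply_moves", "data": {"claw": [0.05,0.05,0.05,0.05], "xyz": [[0.0065,0,0.0008],[0.0065,0,0.001],[0.0065,0,0.0012],[0,0,0]], "twist": [[0,-0.0262,0],[0,-0.0262,0],[0,-0.0262,0],[0,0,0]]}}

```text
clock: 13.3
position: [0.5902, 0.1609, 0.1265]
tool_rot: [3.138, 0.006, 1.732]
force: [-15.3, 3.9, 51.0]
grip_width: 0.05
finger_force: 25.0
```

```bash
python3 mon.py pics/m5.png
```

```text
basin mm 12.3 -3.2 0.1265578971576769 [-14.2   3.4  49.4] 13.45
```

View pics/m5.png

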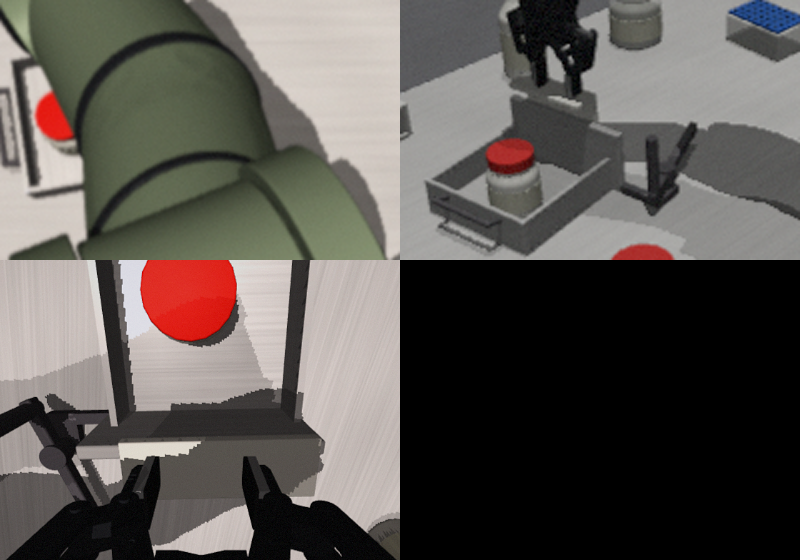

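{"op": "apply_moves", "data": {"claw": [0.05,0.05,0.05], "xyz": [[0.003,0,-0.002],[0.003,0,-0.002],[0,0,0]], "twist": [[0,0,0],[0,0,0],[0,0,0]]}}

```text
clock: 13.75
position: [0.5889, 0.1645, 0.1273]
tool_rot: [3.141, 0.006, 1.731]
force: [0.0, 0.2, -0.3]
grip_width: 0.0498
finger_force: 0.0
```

{"op": "apply_moves", "data": {"claw": [0.05,0.05,0.05], "xyz": [[0.002,0,-0.002],[0.002,0,-0.001],[0,0,0]], "twist": [[0,0,0],[0,0,0],[0,0,0]]}}

```text
clock: 14.05
position: [0.5885, 0.168, 0.1299]
tool_rot: [-3.142, 0.006, 1.73]
force: [-0.2, -0.3, -0.4]
grip_width: 0.0499
finger_force: 0.0
```

{"op": "apply_moves", "data": {"claw": [0.06,0.06,0.06,0.06,0.06,0.06,0.06,0.06,0.06,0.06,0.06,0.06], "xyz": [[0,0,-0.01],[0,0,-0.02],[0,0,-0.025],[0,0,-0.025],[0,-0.02,0],[0,-0.03,0],[0,-0.03,0],[0,-0.03,0],[0,-0.03,0],[0,-0.022,0],[0,0,0],[0,0,0]], "twist": [[0,0,0],[0,0,0],[0,0,0],[0,0,0],[0,0,0],[0,0,0],[0,0,0],[0,0,0],[0,0,0],[0,0,0],[0,0,0],[0,0,0]]}}

```text
clock: 15.25
position: [0.429, 0.1425, 0.2107]
tool_rot: [3.14, 0.006, 1.73]
force: [0.2, 0.1, 0.8]
grip_width: 0.0595
finger_force: 0.0
```

```bash
python3 mon.py pics/m6.png
python3 - <<'E'
from h import *
for c in("wrist","side","top"):
  for q in("keeper_post","guard_heel","guard_foot"):
    try: print(c,q,[(np.round(d["position"],3).tolist(),round(d["score"],2)) for d in bot.find_in(c,q)][:2])
    except Exception as e: print(e)
f=bot.grab_frame("wrist");f["view"]=np.array(f["view"])
print(proj(f,[[.4286,.1419,.117],[.4286,.1419,.03],[.45,.101,.037]]))
o=np.array([.5891,.148]);xb=np.array([-.1616,.9869]);yb=np.array([-.9869,-.1616])
for P in[(-8,60,130),(-8,-60,130),(32,60,130),(32,-60,130)]:
  print(P,proj(f,np.r_[o+P[0]*1e-3*xb+P[1]*1e-3*yb,P[2]*1e-3])*400/560)
E
```

```text
basin mm 20.5 158.6 0.21011330208308993 [-0.7 -0.8  0.8] 15.4
wrist keeper_post [([0.457, 0.096, 0.036], 0.61)]
wrist guard_heel [([0.571, 0.156, 0.133], 0.95)]
wrist guard_foot [([0.574, 0.157, 0.132], 0.67), ([0.548, 0.197, 0.013], 0.25)]
side keeper_post [([0.435, 0.125, 0.04], 0.92)]
side guard_heel [([0.594, 0.161, 0.132], 0.98), ([0.543, 0.272, 0.065], 0.52)]
side guard_foot [([0.591, 0.156, 0.129], 0.96)]
top keeper_post []
top guard_heel [([0.608, 0.154, 0.131], 0.56), ([0.629, 0.237, 0.038], 0.18)]
top guard_foot [([0.606, 0.151, 0.127], 0.94), ([0.625, 0.239, 0.039], 0.56)]
[[279.60435442 217.63310295]
 [280.04218669 185.42044294]
 [295.87987715 233.16349372]]
(-8, 60, 130) [[305.25366692 187.65472696]]
(-8, -60, 130) [[432.76680656 187.27478307]]
(32, 60, 130) [[310.97512225 147.22573751]]
(32, -60, 130) [[445.6790025  146.79373915]]
```

View pics/m6.png

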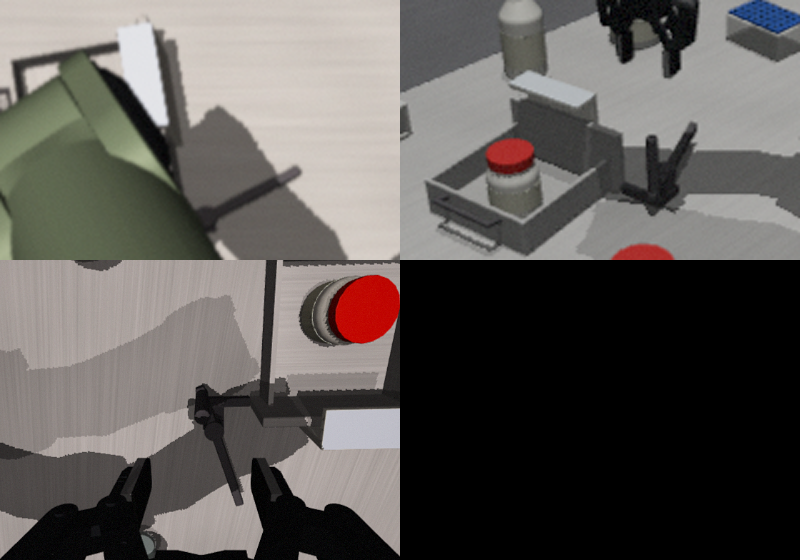

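The guard stands upright with its lip over the basin (side crop (508,75)–(597,105)). It looks a little off centre, so I'll measure the offset from the lip corners.

Run:
```python
from h import *
o=np.array([.5891,.148]);xb=np.array([-.1616,.9869]);yb=np.array([-.9869,-.1616])
B=lambda P:np.c_[(P[:,:2]-o)@xb,(P[:,:2]-o)@yb].round(4)*1e3
for c,(r0,r1,c0,c1),pr in(("top",(112,180,180,220),[(150,22),(168,125),(118,27)]),("side",(180,206,180,232),[(523-400,72),(597-400,95),(510-400,83),(594-400,105)])):
    f=bot.grab_frame(c);f["view"]=np.array(f["view"])
    g=cv2.cvtColor(f["img"],cv2.COLOR_RGB2HSV);m=np.zeros(g.shape[:2],np.uint8)
    sub=g[r0:r1,c0:c1];t,_=cv2.threshold(np.ascontiguousarray(sub[...,2]),0,255,cv2.THRESH_OTSU)
    t=205 if c=="side" else 215
    m[r0:r1,c0:c1]=((sub[...,2]>t-25)&(sub[...,1]<22))*255
    n,l,s,_=cv2.connectedComponentsWithStats(m);k=1+s[1:,4].argmax()
    cs,_=cv2.findContours((l==k).astype(np.uint8),cv2.RETR_EXTERNAL,cv2.CHAIN_APPROX_NONE)
    a=cv2.approxPolyDP(cs[0],3,True)[:,0];print(c,s[k],a.tolist(),B(back(f,a,.13)).tolist())
    off=(130,110)if c=="top" else(130,150)
    print("hand",B(back(f,np.array(pr)/2+off,.13)).tolist())
```

```text
top [ 180  112   40   60 1360] [[180, 112], [180, 130], [190, 131], [190, 136], [180, 138], [180, 142], [191, 147], [208, 171], [213, 171], [205, 122], [218, 129], [219, 137], [219, 112]] [[47.5, -102.4], [53.0, -60.699999999999996], [31.2, -54.699999999999996], [32.7, -43.2], [55.4, -42.3], [56.599999999999994, -33.2], [33.9, -17.8], [4.2, 42.5], [-6.7, 44.3], [-4.8999999999999995, -69.9], [-31.4, -49.0], [-30.900000000000002, -30.3], [-39.300000000000004, -87.9]]
hand [[-5.2, -72.3], [-8.4, 48.0], [31.0, -72.4]]
side [186 186  40  17 286] [[186, 191], [216, 202], [225, 197], [194, 186]] [[30.0, -65.10000000000001], [28.9, 40.2], [-3.8, 42.6], [-2.5, -66.60000000000001]]
hand [[1.3, -72.3], [-6.8999999999999995, 51.9], [33.5, -65.4], [15.0, 65.3]]
```

{"op": "apply_moves", "data": {"claw": [0.06,0.06,0.06,0.06,0.06,0.06,0.06], "xyz": [[0.002,-0.001,0.02],[0,0,0.02],[0,0,0.02],[0,0,0.02],[0,0,0.02],[0,0,0.02],[0,0,0.01]], "twist": [[0,0,0],[0,0,0],[0,0,0],[0,0,0],[0,0,0],[0,0,0],[0,0,0]]}}

```text
clock: 16.7
position: [0.4268, 0.1434, 0.0787]
tool_rot: [-3.14, 0.006, 1.73]
force: [-0.7, -0.1, -0.0]
grip_width: 0.0594
finger_force: 0.0
```

{"op": "apply_moves", "data": {"claw": [0.03,0.02,0.01,0.01,0.01,0.01], "xyz": [[0,0,0],[0,0,0],[0,0,0],[0,0,0],[0,0,0],[0,0,0]], "twist": [[0,0,0],[0,0,0],[0,0,0],[0,0,0],[0,0,0],[0,0,0]], "force": 20}}

```text
clock: 17.3
position: [0.4279, 0.1437, 0.0808]
tool_rot: [3.14, 0.006, 1.73]
force: [-0.8, -0.6, 8.8]
grip_width: 0.0152
finger_force: 20.8
```

Run:
```python
from h import *
s=bot.observe();o=np.array([.5891,.148]);xb=np.array([-.1616,.9869]);yb=np.array([-.9869,-.1616])
p=np.array(s["position"][:2])-o;p=np.array([p@xb,p@yb])
print(p,s["qpos"],s["clock"],s["grip_width"],s["finger_force"])
h=np.array([-.024,.145]);q0=np.arctan2(*(p-h));print("q0",q0,np.linalg.norm(p-h))
q0=np.arctan2(*(p-h)); X=np.array([1,0.]);Y=np.array([0,-1.]);a=0
prev=h+.05*np.array([np.sin(q0),np.cos(q0)]);n=14
for i in range(1,n+2):
    q=q0*(1-i/n) ;t=h+.05*np.array([np.sin(q),np.cos(q)]);d=t-prev;prev=t
    c,sn=np.cos(a),np.sin(a);R=np.array([[c,-sn],[sn,c]])
    print(round(q,2),[round(float(d@(R@X)),4),round(float(d@(R@Y)),4),0],[0,0,-.07]);a+=.07
```

```text
[0.0217703  0.15975359] [-0.23119903  0.51531588 -0.29236452  2.15391135  0.30709881  0.51132301
 -0.59850068] 17.3 0.015229955152574103 20.82383304834366
q0 1.2589723961414423 0.04808937818992962
1.17 [-0.0016, -0.0042, 0] [0, 0, -0.07]
1.08 [-0.0017, -0.0042, 0] [0, 0, -0.07]
0.99 [-0.0017, -0.0041, 0] [0, 0, -0.07]
0.9 [-0.0018, -0.0041, 0] [0, 0, -0.07]
0.81 [-0.0019, -0.0041, 0] [0, 0, -0.07]
0.72 [-0.002, -0.004, 0] [0, 0, -0.07]
0.63 [-0.0021, -0.004, 0] [0, 0, -0.07]
0.54 [-0.0021, -0.004, 0] [0, 0, -0.07]
0.45 [-0.0022, -0.0039, 0] [0, 0, -0.07]
0.36 [-0.0023, -0.0039, 0] [0, 0, -0.07]
0.27 [-0.0024, -0.0038, 0] [0, 0, -0.07]
0.18 [-0.0024, -0.0038, 0] [0, 0, -0.07]
0.09 [-0.0025, -0.0037, 0] [0, 0, -0.07]
0.0 [-0.0026, -0.0037, 0] [0, 0, -0.07]
-0.09 [-0.0027, -0.0036, 0] [0, 0, -0.07]
```

{"op": "apply_moves", "data": {"claw": [0.01,0.01,0.01,0.01,0.01,0.01,0.01], "xyz": [[-0.0016,-0.0042,0],[-0.0017,-0.0042,0],[-0.0017,-0.0041,0],[-0.0018,-0.0041,0],[-0.0019,-0.0041,0],[-0.002,-0.004,0],[-0.0021,-0.004,0]], "twist": [[0,0,-0.07],[0,0,-0.07],[0,0,-0.07],[0,0,-0.07],[0,0,-0.07],[0,0,-0.07],[0,0,-0.07]]}}

```text
clock: 18.0
position: [0.4065, 0.1224, 0.0808]
tool_rot: [3.141, 0.006, 2.223]
force: [3.4, 4.5, 1.9]
grip_width: 0.0151
finger_force: 20.4
```

{"op": "apply_moves", "data": {"claw": [0.01,0.01,0.01,0.01,0.01,0.01], "xyz": [[-0.0021,-0.004,0],[-0.0022,-0.0039,0],[-0.0023,-0.0039,0],[-0.0024,-0.0038,0],[-0.0024,-0.0038,0],[0,0,0]], "twist": [[0,0,-0.07],[0,0,-0.07],[0,0,-0.07],[0,0,-0.07],[0,0,-0.07],[0,0,0]]}}

```text
clock: 18.6
position: [0.4006, 0.1, 0.0807]
tool_rot: [-3.139, 0.005, 2.571]
force: [-0.7, 2.8, 7.5]
grip_width: 0.0151
finger_force: 21.0
```

{"op": "apply_moves", "data": {"claw": [0.01,0.01,0.01], "xyz": [[-0.0025,-0.0037,0],[-0.0026,-0.0037,0],[0,0,0]], "twist": [[0,0,-0.07],[0,0,-0.07],[0,0,0]]}}

```text
clock: 18.9
position: [0.4011, 0.0911, 0.0807]
tool_rot: [-3.138, 0.004, 2.71]
force: [-0.8, 3.6, 7.0]
grip_width: 0.0158
finger_force: 21.1
```

```bash
python3 mon.py pics/m7.png
```

```text
basin mm -25.5 194.7 0.08072890408343764 [-0.4  2.1  6. ] 19.05
```

{"op": "apply_moves", "data": {"claw": [0.01,0.01], "xyz": [[-0.0017,-0.0025,0],[0,0,0]], "twist": [[0,0,0],[0,0,0]]}}

```text
clock: 19.25
position: [0.4015, 0.0892, 0.0807]
tool_rot: [-3.139, 0.004, 2.709]
force: [-2.0, 9.0, 5.3]
grip_width: 0.0152
finger_force: 21.0
```

{"op": "apply_moves", "data": {"claw": [0.01,0.01], "xyz": [[-0.0017,-0.0025,0],[0,0,0]], "twist": [[0,0,0],[0,0,0]]}}

```text
clock: 19.45
position: [0.4017, 0.0888, 0.0808]
tool_rot: [3.141, 0.003, 2.711]
force: [-8.7, 27.9, 4.4]
grip_width: 0.0152
finger_force: 21.2
```

{"op": "apply_moves", "data": {"claw": [0.01,0.05,0.06,0.06,0.06], "xyz": [[0.0014,0.002,0],[0,0,0],[0,0,0],[0,0,0],[0,0,0]], "twist": [[0,0,0],[0,0,0],[0,0,0],[0,0,0],[0,0,0]]}}

```text
clock: 19.95
position: [0.4011, 0.0871, 0.0803]
tool_rot: [-3.136, 0.003, 2.709]
force: [0.8, 0.6, -0.6]
grip_width: 0.0603
finger_force: 0.0
```

{"op": "apply_moves", "data": {"claw": [0.06,0.06,0.06,0.06,0.06,0.06,0.06,0.06,0.06,0.06,0.06,0.06], "xyz": [[0,0,-0.01],[0,0,-0.02],[0,0,-0.02],[0,0,-0.025],[0,0,-0.025],[0,0,-0.025],[0,0,-0.025],[0.02,-0.02,0],[0.03,-0.03,0],[0.03,-0.03,0],[0.03,-0.03,0],[0,0,0]], "twist": [[0,0,0],[0,0,0],[0,0,0],[0,0,0],[0,0,0],[0,0,0],[0,0,0],[0,0,0],[0,0,0],[0,0,0],[0,0,0],[0,0,0]]}}

```text
clock: 21.15
position: [0.2511, 0.0326, 0.2306]
tool_rot: [-3.133, 0.005, 2.708]
force: [0.1, 0.0, -0.2]
grip_width: 0.0601
finger_force: 0.0
```

```bash
python3 mon.py pics/m8.png
python3 - <<'E'
from h import *
f=bot.grab_frame("side");a=cv2.resize(f["img"][150:290,130:330,::-1],(800,560)[:2],interpolation=cv2.INTER_CUBIC)
t=bot.grab_frame("top")["img"][105:245,130:330,::-1]
cv2.imwrite("pics/m9.png",np.vstack([cv2.resize(a,(428,300)),cv2.resize(t,(428,300),interpolation=cv2.INTER_CUBIC)]))
E
```

```text
basin mm -58.0 347.3 0.2310223954296388 [ 0.8  0.4 -0.5] 21.3
```

View pics/m9.png

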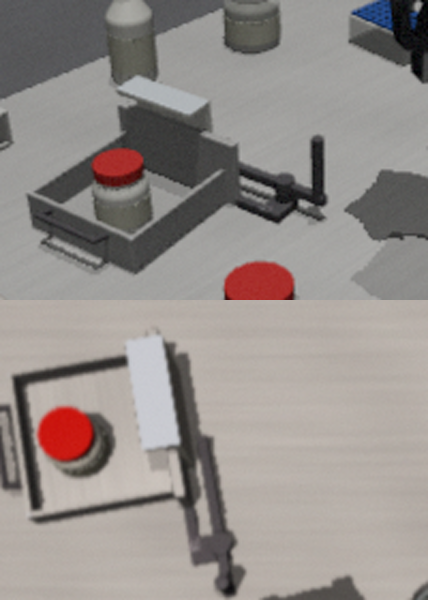

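The guard is upright against the wall with its lip over the basin (lip at (145,337)–(180,445) in the lower crop), about 12 mm off centre. The keeper bar at (207,440)–(225,545) is parallel to the wall and closed across the guard's front, and the bystanders in view look untouched. Handing in.

```bash
python3 -c "
from workcell import bot
print(bot.job_done())"
```

```text
the job is handed in; nothing more can be done
None
```

The job is handed in: the guard stands upright against the basin wall with its lip over the basin, about 12 mm off the wall's middle. The keeper is closed to its stop across the guard's front, and the arm is clear of everything. I did not check the other jars and boxes after the last move beyond those visible in the final pictures, and no verdict was returned.

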